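# Swing the gauge plate round its pin on the blocking board

## Robot

A 6-joint arm with a two-finger parallel gripper is mounted at the origin on a cart in front of the work surface, level with it; the furniture and walls round the work are solid. World frame = base frame: x ahead of the robot, y to its left, z up, the work surface at z = 0. Lengths are in m, angles in rad, forces in N, time in s.
With the tool pointing down it reaches from about 0.35 to 0.775 m from the base axis. Payload 7.3 kg.
Tool frame: the origin (TCP) lies between the finger pads; the fingertips stand 14 mm ahead of it and the grasp point (between the pads) lies 5 mm behind it; z points along the fingers, y is the direction in which the jaws open and shut (so a half turn about z gives the same grasp; the last joint's range is limited). The gripper opens to 92 mm and grips with 3 to 60 N. Pads are 19 mm wide; open, the fingers measure 130 mm over their backs; the gripper's body (75 mm by 190 mm) begins 47 mm behind the grasp point.
Start: joints at [-1.282, 0.342, 1.524, -0, 1.275, -0.146], TCP at [0.221, -0.476, 0.241] pointing down, gripper open.
Joint ranges: [-2.53, 2.53], [-0.77, 2.02], [0.04, 2.7], [-1, 4.14], [0.28, 2.66], [-3.11, 3.11]. Speed limits (rad/s): [2.57, 2.57, 3.14, 3.14, 3.14, 3.14].

## Interface

Orientations are given as [roll, pitch, yaw] about the fixed x, y, z axes, in that order (R = Rz(yaw) Ry(pitch) Rx(roll)).
In Python, from cell import robot gives the robot as it stands.
- The arm moves only by the shell command python3 -m creep 'ROWS' [FORCE]. ROWS is JSON, a list that holds one entry, the list of rows, each a list of 7 numbers: the shift along the tool's x, y, z in cm, then the turn, a rotation vector about the tool's x, y, z in degrees, then the gripper command: -1 is shut, 1 is fully open, values between are in proportion. In form: [[[tx, ty, tz, wx, wy, wz, gripper], ...]]. A call has 1 to 8 rows; each row is the pose to reach, as a shift and turn from the pose measured when the call began, along the tool's axes at that moment; what a row does not reach only later rows make up. A row lasts 1/10 s, in which the tool goes at most 50 mm and 8.59 degrees, less where a joint would pass 70% of its speed; a pose out of reach is approached as far as the arm can. A call with a gripper value outside its range is refused whole. The fingers move at their own pace and stop on an object; FORCE is the grip in N (left out, the last holds). Time passes only in rows, so rows that repeat a pose let the fingers close. It gives the time, the measured TCP pose, the force and the opening at its end, in the units of the state.
- robot.observe(): the state, without advancing time (a new reading comes with each control period).
- robot.read_camera(name): name is "scene" or "top" or "wrist"; returns the picture (420x560x3 uint8, red, green, blue); there is no depth.
- robot.camera_params(name): a dict with "camera_matrix" (3x3 intrinsics, pixels), "k1" (the pictures are not rectified: a ray, as slopes to the right and down, at radius r is drawn at 1 + k1 r^2 times it, then the intrinsics apply), "R" (3x3) and "t" (3): a world point X has camera coordinates R X + t. Camera axes: x right, y down, z forward; pixel columns grow to the right and rows downward; lengths in m; the calibration is good to about 2 mm. A picture is of the moment at which its call begins: read the wrist's pose just before it. camera_params takes no time and is no camera call; for the wrist camera it gives the pose at the moment of the call.
- robot.hand_in(): hands the job in, once; it reports no verdict.
Trained networks look in the newest picture that a camera, given by its name, has taken for a name from the list of things; names that differ only in an ending like _2 or _b are one class to them, and where a whole thing is asked for, a point or a joint stands for the part that bears it (a point fixed in the world has none). Each returns a list of dicts, best first, with "score" (0 to 1); they miss things now and then, are a little off and sometimes report something else, mostly with a low value. They report only what shows in the picture. A call takes as long as a camera call.
- robot.look_for(camera, label): "centre" ([x, y, z] in m, in the coordinates of the camera as it stood for that picture, good to about 4 mm: the middle of the surface that is visible of it).
- robot.masks_of(camera, label): "mask" (420x560 bool, what is visible of it).
The state is a dict: "time": time; "qpos": joint angles; "qvel": joint speeds; "joint_efforts": joint torques, N m; "tool_pos": TCP position; "tool_rot": TCP orientation; "contact_force": force on the tool from outside, world axes, zero at the start; "torque": the same for the moment, N m; "opening": finger opening in m.
Only numpy, scipy, OpenCV 4.12 (cv2) and the standard library are available. Lean on these libraries where they do the work, as an engineer would, in place of code of your own. Each camera call takes 0.05 s, during which the arm holds its last target.

## Task

Set up the cork blocking board for the next piece: without lifting the plywood gauge plate, push it along endways until the notch in its end is fully home on the thin steel pin, and only then swing it about that pin, the notch staying on it, until its ruled long edge rests against the thick wooden peg. Leave the scrubbies and the stack of coasters where they are.

Things in the scene. Friction and masses are not known exactly. Their poses are not given: they have to be found in the camera images.
- board: Fixed cork board with a slim wooden rim flush with the cork, 290 (x) x 398 (y) mm, 14 mm thick, lying on the table. Origin at the centre of its underside; z up; its upper face is at z = 14 mm. The pin, the peg, the gauge plate and the plum coasters are on it.
- gauge: Loose pale plywood plate, 200 (x) x 92 (y) x 12 (z) mm, about 0.22 kg, flat on the board, too wide to pinch. Origin: centre of its underside; z up. x runs from the notched end (x = -100) to the plain end (x = +100). Long edge y = +46: the ruled edge with short dark strokes, facing the wooden peg; edge y = -46: plain, with one long dark line 26 mm inside it.
- notch (a point): Where the pin's axis stands when the pin is at the bottom of the gauge's notch: x = -82, y = 0, z = 6 mm in the gauge's frame, with its axes. The notch is in the middle of the -x end: mouth 45 mm wide, narrowing over 10 mm to a slot 13 mm wide that ends 23 mm in from the end edge.
- pin_axis (a point): Thin round steel pivot pin, 10 mm diameter, fixed upright in the cork near the board's left end, standing 36 mm above the cork. The point lies on its axis, 6 mm above the cork.
- peg_axis (a point): Thick round dark wooden stop peg, 16 mm diameter, fixed upright in the cork near the board's far edge, 34 mm tall above the cork. The point lies on its axis, 6 mm above the cork. When the ruled edge touches the peg, this point is at y = +54 mm in the gauge's frame.
- scrubby_rose: Loose rose-pink round scrubby with a paper label, 88 mm across, 44 mm high, on the table just left of the board. Bystander. Origin at the centre of its underside.
- coasters_plum: Loose tied stack of plum round coasters, 115 mm across, 28 mm high, on the far right part of the board. Bystander. Origin at the centre of its underside.
- scrubby_teal: Loose teal round scrubby, 89 mm across, 45 mm high, on the table to the right of the board. Bystander. Origin at the centre of its underside.

How it is judged:
On the way, in this order (a step that is already met when the one before it is completed fails the run):
1. the notch is home on the pin (within 5 mm) while the ruled edge is still more than 26 mm short of the peg (horizontal distance between notch and pin_axis below 0.005 m and y of peg_axis in the frame of gauge above 0.08 m), for 0.1 s.
2. on the swing, with the ruled edge 5 to 24 mm short of the peg, the notch is still on the pin (within 5 mm) (horizontal distance between notch and pin_axis below 0.005 m and y of peg_axis in the frame of gauge between 0.059 and 0.078 m), for 0.04 s.
At the end, for the whole second after the job is handed in: The gauge plate lies flat and still with the point notch within 5 mm of the pin's axis (seen from above) and its ruled edge against the wooden peg with a gap under 3.5 mm (horizontal distance between notch and pin_axis below 0.005 m and y of peg_axis in the frame of gauge between 0.051 and 0.0575 m and x of peg_axis in the frame of gauge below 0.095 m and angle between gauge's own z axis and vertical below 0.06 rad and linear speed of gauge below 0.01 m/s); the robot touches nothing.
It fails at once if the gauge plate is lifted more than 15 mm off the board (height (world z) of gauge above 0.029 m or angle between gauge's own z axis and vertical above 0.2 rad).
It fails at once if a bystander (rose or teal scrubby, plum coasters) is moved more than 15 mm (distance of any of scrubby_rose, coasters_plum, scrubby_teal from where it was at the start of the episode above 0.015 m).
It also fails if it takes over 58 s, if anything falls off the work surface, if the arm or the gripper's body presses on something with over 40 N, if the wrist force passes 120 N, or if a joint passes its speed limit or range.

## Working session

There is one attempt and no reset: what is moved stays moved. The work goes in short steps, Python scripts to look and compute and a shell command to move; the robot and the scene stay as the last step left them, time stands still between calls to the robot, and variables do not carry over. Pictures are saved under pics/ and viewed, and the job is handed in when it is done.

```bash
ls; mkdir -p pics
python3 - <<'E'
from cell import robot
import cv2,numpy as np
s=robot.observe();print({k:np.round(v,3).tolist() for k,v in s.items()})
for n in("top","scene"):
    im=robot.read_camera(n);cv2.imwrite(f"pics/{n}0.png",im[:,:,::-1]);p=robot.camera_params(n)
    print(n,{k:np.round(v,4).tolist() for k,v in p.items()})
    R=np.array(p["R"]);t=np.array(p["t"])
    for l in("gauge","notch","pin_axis","peg_axis","board","scrubby_rose","coasters_plum","scrubby_teal"):
        r=robot.look_for(n,l)
        print(l,[(np.round(R.T@(np.array(d["centre"])-t),4).tolist(),round(d["score"],2)) for d in r[:2]])
E
```

```text
pics
{'time': 0.0, 'qpos': [-1.282, 0.343, 1.525, -0.0, 1.275, -0.146], 'qvel': [0.001, -0.001, -0.002, 0.0, 0.001, -0.002], 'joint_efforts': [0.001, -43.125, -24.422, 0.072, 0.056, -0.0], 'tool_pos': [0.221, -0.476, 0.24], 'tool_rot': [-3.14, -0.0, 0.435], 'contact_force': [0.415, 0.436, 0.152], 'torque': [0.053, -0.022, 0.002], 'opening': 0.092}
top {'camera_matrix': [[510.8224, 0.0, 275.881], [0.0, 510.8224, 213.1975], [0.0, 0.0, 1.0]], 'k1': -0.0969, 'R': [[0.0003, -1.0, 0.0044], [-0.9977, -0.0006, -0.0679], [0.0679, -0.0043, -0.9977]], 't': [-0.0698, 0.5373, 1.2308]}
gauge []
notch [([0.5117, -0.0709, 0.0267], 0.77)]
pin_axis []
peg_axis []
board [([0.5252, -0.0842, 0.0184], 0.93)]
scrubby_rose [([0.4532, 0.1516, 0.016], 0.69)]
coasters_plum [([0.6132, -0.2113, 0.029], 0.6)]
scrubby_teal [([0.6296, -0.3968, 0.0154], 0.82), ([0.6122, -0.2109, 0.0293], 0.24)]
scene {'camera_matrix': [[483.402, 0.0, 285.3381], [0.0, 483.402, 211.0885], [0.0, 0.0, 1.0]], 'k1': 0.0317, 'R': [[-0.5873, -0.8093, -0.0039], [-0.3789, 0.2792, -0.8823], [0.7151, -0.5167, -0.4707]], 't': [0.2429, 0.2754, 0.9176]}
gauge [([0.5225, -0.0299, 0.0272], 0.83)]
notch [([0.5253, -0.0233, 0.0294], 0.65)]
pin_axis [([0.5668, 0.0498, 0.0339], 0.48)]
peg_axis [([0.6213, -0.0772, 0.0321], 0.47)]
board [([0.5218, 0.0319, 0.0153], 0.91)]
scrubby_rose [([0.4319, 0.1637, 0.0232], 0.93)]
coasters_plum [([0.6273, -0.1904, 0.0364], 0.75), ([0.5254, -0.0247, 0.0245], 0.36)]
scrubby_teal []
```

View pics/top0.png

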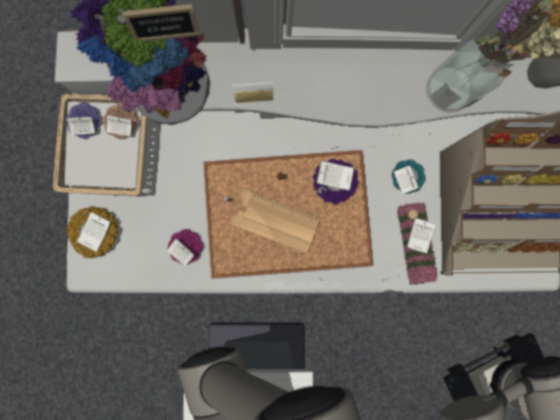

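View pics/scene0.png

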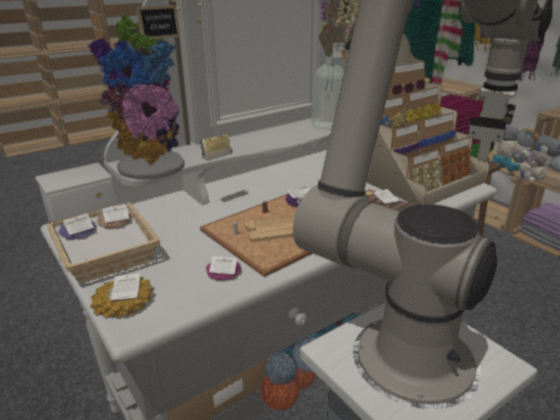

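The top view shows the gauge around (278,222), the pin near (228,199), the peg near (282,176), the coasters at (336,180), rose at (185,246) and teal at (408,177). I'll enlarge the area around the gauge.

```bash
cat > h.py <<'E'
import numpy as np,cv2
from cell import robot
def pix2w(p,uv,z):
    K=np.array(p["camera_matrix"]);R=np.array(p["R"]);t=np.array(p["t"])
    uv=np.atleast_2d(uv).astype(float)
    d=cv2.undistortPoints(uv[:,None,:],K,np.array([p["k1"],0,0,0.]))[:,0]
    # given model: drawn = s*(1+k1 r^2)
    rays=np.c_[d,np.ones(len(d))]@R; c=-R.T@t
    s=(z-c[2])/rays[:,2]
    return c+rays*s[:,None]
def w2pix(p,X):
    K=np.array(p["camera_matrix"]);R=np.array(p["R"]);t=np.array(p["t"])
    return cv2.projectPoints(np.atleast_2d(X).astype(float),cv2.Rodrigues(R)[0],t,K,np.array([p["k1"],0,0,0.]))[0][:,0]
def crop(im,x0,y0,x1,y1,f,name):
    cv2.imwrite(name,cv2.resize(im[y0:y1,x0:x1,::-1],None,fx=f,fy=f,interpolation=cv2.INTER_CUBIC))
E
python3 - <<'E'
from h import *
im=cv2.imread("pics/top0.png")[:,:,::-1]
crop(im,200,145,380,285,4,"pics/top0c.png")
E
```

```text
(no output)
```

View pics/top0c.png

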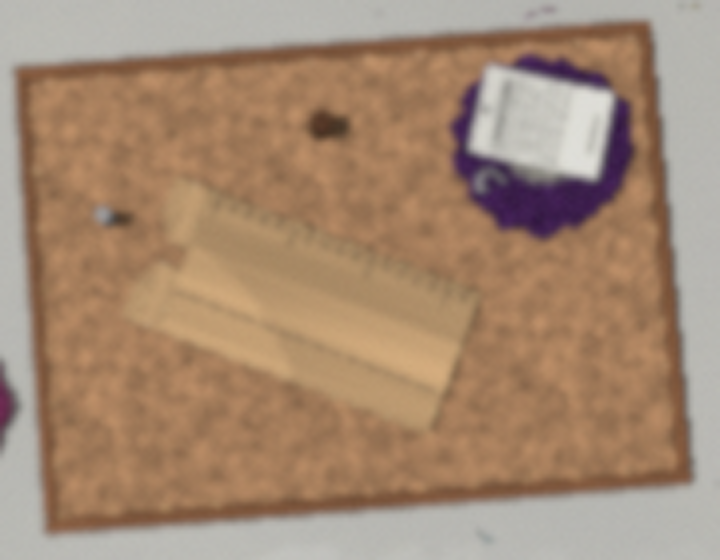

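Run:
```python
from h import *
p=robot.camera_params("top")
f=lambda l:(np.array(l)+.5)/4-.5+np.array([200,145])
g=pix2w(p,f([(178,178),(125,313),(432,433),(480,292)]),.026)
print(g.round(4)); print([np.linalg.norm(g[i]-g[(i+1)%4]).round(4) for i in range(4)])
mx=((g[2]+g[3])-(g[0]+g[1]))/2;c=g.mean(0);yaw=np.arctan2(mx[1],mx[0]);print("c",c.round(4),"yaw",np.degrees(yaw))
print("pin",pix2w(p,f([(102,213)]),.05),"peg top",pix2w(p,f([(322,124)]),.048))
print("rose",pix2w(p,[(185,246)],.04),"teal",pix2w(p,[(408,177)],.04),"coast",pix2w(p,f([(543,145)]),.042))
print("board",pix2w(p,f([(16,68),(46,533),(692,482),(648,22)]),.014).round(3))
```

```text
[[ 0.5956  0.008   0.026 ]
 [ 0.5132  0.0398  0.026 ]
 [ 0.4405 -0.1464  0.026 ]
 [ 0.526  -0.1759  0.026 ]]
[np.float64(0.0884), np.float64(0.1998), np.float64(0.0904), np.float64(0.1966)]
c [ 0.5188 -0.0686  0.026 ] yaw -111.01502719212493
pin [[0.5717694 0.0518969 0.05     ]] peg top [[ 0.62569008 -0.07958373  0.048     ]]
rose [[0.45681247 0.14855955 0.04      ]] teal [[ 0.62433979 -0.39111546  0.04      ]] coast [[ 0.61400043 -0.21309846  0.042     ]]
board [[ 0.666  0.109  0.014]
 [ 0.379  0.088  0.014]
 [ 0.41  -0.307  0.014]
 [ 0.695 -0.283  0.014]]
```

The rough gauge estimate fits its given size. Next I'll hover behind the plain end with the jaws across the plate, then refine the measurement with the wrist camera.

```bash
python3 -m creep '[[[35,-15.5,4,0,0,-44,0.1],[35,-15.5,4,0,0,-44,0.1],[35,-15.5,4,0,0,-44,0.1],[35,-15.5,4,0,0,-44,0.1],[35,-15.5,4,0,0,-44,0.1],[35,-15.5,4,0,0,-44,0.1],[35,-15.5,4,0,0,-44,0.1],[35,-15.5,4,0,0,-44,0.1]]]' 10
python3 - <<'E'
from h import *
p=robot.camera_params("wrist");im=robot.read_camera("wrist");cv2.imwrite("pics/w1.png",im[:,:,::-1])
np.savez("w1.npz",**p)
print({k:np.round(v,3).tolist() for k,v in p.items()});s=robot.observe();print(s["time"],s["tool_pos"],s["tool_rot"],s["contact_force"])
E
```

```text
time: 1.7
tool_pos: [0.4748, -0.1856, 0.2006]
tool_rot: [3.141, -0.0, 1.204]
contact_force: [0.3, -0.3, 0.1]
opening: 0.0504
{'camera_matrix': [[339.701, 0.0, 280.378], [0.0, 339.701, 208.993], [0.0, 0.0, 1.0]], 'k1': 0.015, 'R': [[0.934, -0.359, 0.001], [-0.348, -0.905, 0.244], [-0.086, -0.228, -0.97]], 't': [-0.509, -0.023, 0.349]}
1.75 [ 0.47685716 -0.18265926  0.20004957] [ 3.14104989e+00 -2.79262312e-03  1.20615444e+00] [0.62793449 3.7972913  0.57954287]
```

View pics/w1.png

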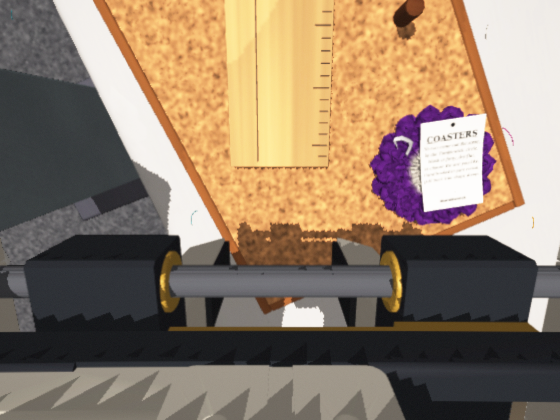

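The wrist view shows the plain end with corners at (232,166) and (329,166), and the peg base near (405,35). The pin is out of frame, so I'll rise to see it.

```bash
python3 -m creep '[[[-3,0,-18,0,0,0,0.1],[-3,0,-18,0,0,0,0.1],[-3,0,-18,0,0,0,0.1],[-3,0,-18,0,0,0,0.1],[-3,0,-18,0,0,0,0.1],[-3,0,-18,0,0,0,0.1],[-3,0,-18,0,0,0,0.1]]]'
python3 - <<'E'
from h import *
P=np.load("w1.npz")
print("plain end corners",pix2w(P,[(232,166.5),(329,166.5)],.026).round(4))
p=robot.camera_params("wrist");im=robot.read_camera("wrist");cv2.imwrite("pics/w2.png",im[:,:,::-1])
np.savez("w2.npz",**p)
crop(im,180,0,440,200,3,"pics/w2c.png")
s=robot.observe();print(s["time"],s["tool_pos"],s["qvel"].round(3))
E
```

```text
time: 2.45
tool_pos: [0.4654, -0.2109, 0.3785]
tool_rot: [-3.139, -0.003, 1.206]
contact_force: [-0.1, 0.3, -0.8]
opening: 0.0504
plain end corners [[ 0.4413 -0.1445  0.026 ]
 [ 0.5263 -0.1772  0.026 ]]
2.5 [ 0.4654334  -0.21082356  0.37834789] [ 0.003  0.004 -0.007 -0.001  0.005  0.002]
```

View pics/w2c.png

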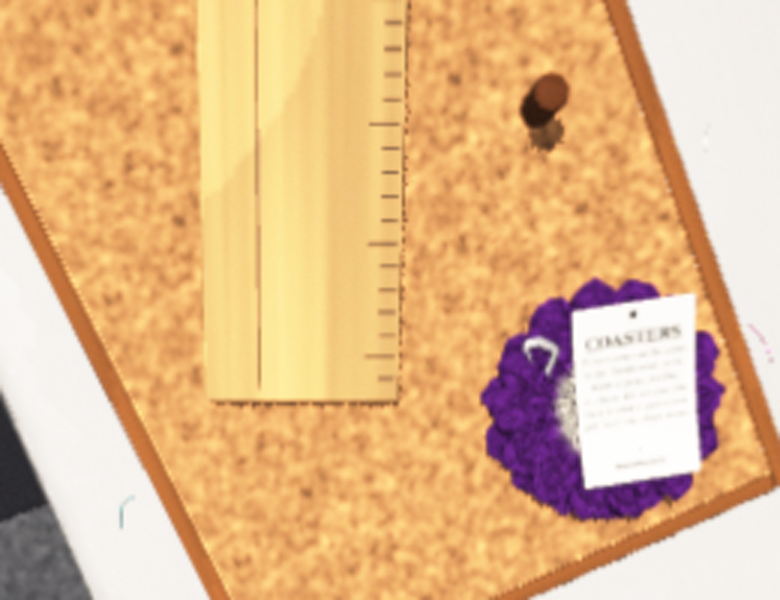

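Coasters and peg are in view, but the pin still is not. I'll move forward 14 cm along the plate.

```bash
python3 -m creep '[[[14,0,0,0,0,0,0.1],[14,0,0,0,0,0,0.1],[14,0,0,0,0,0,0.1],[14,0,0,0,0,0,0.1],[14,0,0,0,0,0,0.1],[14,0,0,0,0,0,0.1]]]'
python3 - <<'E'
from h import *
p=robot.camera_params("wrist");im=robot.read_camera("wrist");cv2.imwrite("pics/w3.png",im[:,:,::-1])
np.savez("w3.npz",**p)
crop(im,180,0,440,200,3,"pics/w3c.png")
s=robot.observe();print(s["time"],s["tool_pos"],s["qvel"].round(3))
E
```

```text
time: 3.1
tool_pos: [0.515, -0.0808, 0.3781]
tool_rot: [-3.138, -0.003, 1.205]
contact_force: [0.1, -0.1, 0.4]
opening: 0.0507
3.15 [ 0.51497894 -0.08112574  0.37832022] [-0.007 -0.005 -0.004  0.004 -0.001  0.003]
```

View pics/w3c.png

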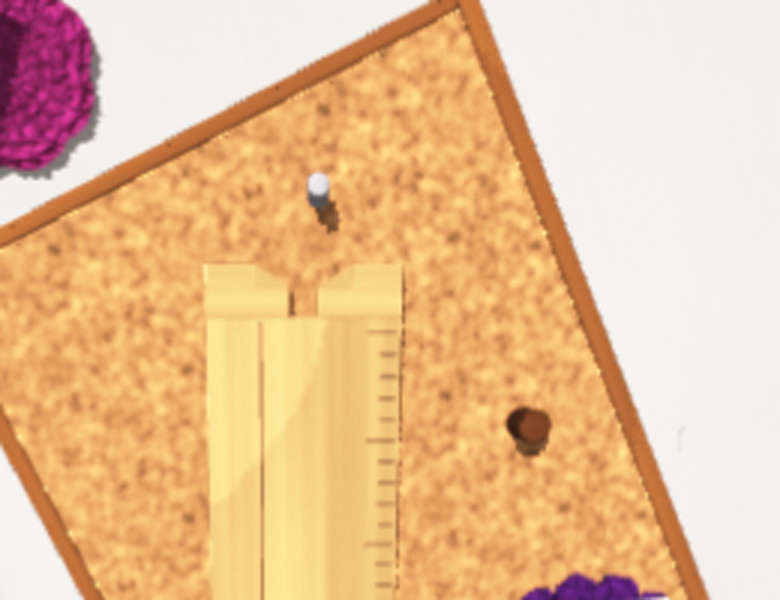

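Now the notched end with corners (204,264) and (403,264), the slot centre at about (304,317), the pin top at (319,181) and the peg top at (534,424) are all in view.

Run:
```python
from h import *
P=np.load("w3.npz");P1=np.load("w1.npz")
f=lambda l:(np.array(l)+.5)/3-.5+np.array([180,0])
n=pix2w(P,f([(204,264),(403,264)]),.026); s=pix2w(P,f([(304,317)]),.026)[0]
pin=pix2w(P,f([(319,181)]),.05)[0];peg=pix2w(P,f([(535,423)]),.048)[0]
e=pix2w(P1,[(232,166.5),(329,166.5)],.026)
print(n,s,"pin",pin,"peg",peg)
A=n.mean(0);B=e.mean(0);u=(B-A)[:2];L=np.linalg.norm(u);u/=L;yaw=np.arctan2(u[1],u[0]);print("L",L,"yaw",np.degrees(yaw),"w",np.linalg.norm(n[1]-n[0]))
c=(A+B)[:2]/2;v=np.array([-u[1],u[0]])
for nm,q in(("pin",pin),("peg",peg),("slot",s)): print(nm,((q[:2]-c)@u).round(4),((q[:2]-c)@v).round(4))
print("c",c,"end",B)
```

```text
[[0.51178756 0.04258282 0.026     ]
 [0.59735635 0.00978784 0.026     ]] [0.54648304 0.00434854 0.026     ] pin [0.57202358 0.05300181 0.05      ] peg [ 0.62799647 -0.0777084   0.048     ]
L 0.1999960294792998 yaw -110.73273555786774 w 0.09163803118445861
pin -0.1313 0.0068
peg -0.0288 0.1054
slot -0.0767 0.0002
c [ 0.51917174 -0.067337  ] end [ 0.48377152 -0.16085934  0.026     ]
```

```bash
python3 -m creep '[[[-11.1,-0.1,5,0,0,0,0.1],[-11.1,-0.1,9,0,0,0,0.1],[-11.1,-0.1,14,0,0,0,0.1],[-11.1,-0.1,19,0,0,0,0.1],[-11.1,-0.1,24,0,0,0,0.1],[-11.1,-0.1,29,0,0,0,0.1],[-11.1,-0.1,29,0,0,0,0.1],[-11.1,-0.1,29,0,0,0,0.1]]]'
python3 - <<'E'
from h import *
im=robot.read_camera("wrist");cv2.imwrite("pics/w4.png",im[:,:,::-1])
E
```

```text
time: 3.95
tool_pos: [0.47, -0.1829, 0.0836]
tool_rot: [-3.128, -0.004, 1.202]
contact_force: [-0.3, -0.1, -0.1]
opening: 0.0503
```

View pics/w4.png

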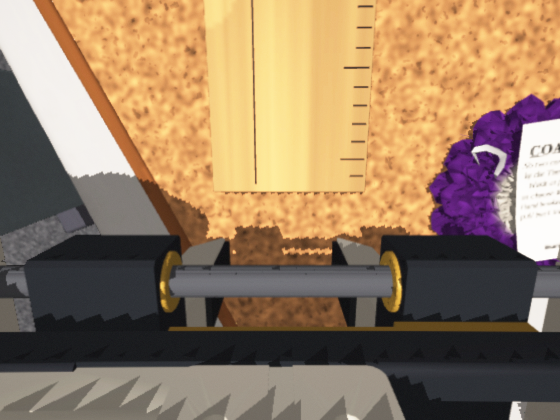

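```bash
python3 -m creep '[[[0,0.5,3,0,0,0,0.1],[0,0.5,5.2,0,0,0,0.1],[0,0.5,5.2,0,0,0,0.1],[0,0.5,5.2,0,0,0,0.1],[0,0.5,5.2,0,0,0,0.1]]]'
```

```text
time: 4.5
tool_pos: [0.4776, -0.186, 0.0368]
tool_rot: [-3.137, -0.003, 1.203]
contact_force: [0.1, -0.2, 0.2]
opening: 0.0503
```

```bash
python3 -m creep '[[[0.5,-0.3,0.6,0,0,0,0.1],[1.0,-0.3,0.6,0,0,0,0.1],[1.2,-0.3,0.6,0,0,0,0.1],[1.2,-0.3,0.6,0,0,0,0.1]]]'
```

```text
time: 4.9
tool_pos: [0.4793, -0.1732, 0.0311]
tool_rot: [-3.137, -0.003, 1.203]
contact_force: [-0.2, 1.2, 0.3]
opening: 0.0503
```

```bash
python3 -m creep '[[[0.4,0,0,0,0,0,0.1],[0.8,0.06,0,0,0,0,0.1],[1.2,0.12,0,0,0,0,0.1],[1.6,0.18,0,0,0,0,0.1],[2.0,0.23,0,0,0,0,0.1],[2.4,0.28,0,0,0,0,0.1],[2.8,0.34,0,0,0,0,0.1],[2.8,0.34,0,0,0,0,0.1]]]'
cat > look.py <<'E'
from h import *
import sys
n=sys.argv[1]
for c in("wrist","top"):
    p=robot.camera_params(c);np.savez(f"{c}_{n}.npz",**p);im=robot.read_camera(c)
    cv2.imwrite(f"pics/{c}_{n}.png",im[:,:,::-1])
    if c=="top":crop(im,200,145,380,285,4,f"pics/topc_{n}.png")
s=robot.observe();print(s["time"],s["tool_pos"].round(4),s["contact_force"].round(1))
E
python3 look.py a
```

```text
time: 5.7
tool_pos: [0.4929, -0.1477, 0.0311]
tool_rot: [-3.137, -0.003, 1.204]
contact_force: [-0.7, -0.3, -0.1]
opening: 0.0506
5.8 [ 0.4927 -0.148   0.0311] [-0.7  0.1  0.2]
```

View pics/topc_a.png

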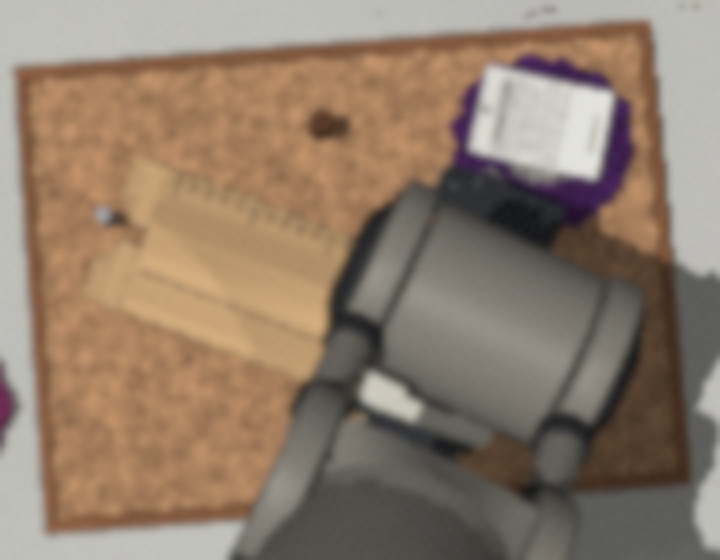

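View pics/wrist_a.png

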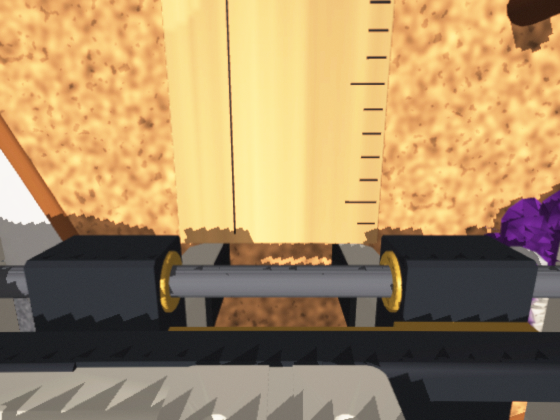

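The plate advances with its orientation held; its notched-end corners are now near (138,157) and (86,297) in the top crop. I'll compute its pose.

```bash
cat > pose.py <<'E'
from h import *
p=np.load("top_a.npz")
f=lambda l:(np.array(l)+.5)/4-.5+np.array([200,145])
PIN=np.array([.572,.053]);PEG=np.array([.628,-.0777])
def fit(ruled_n,plain_n,extra_ruled=None,extra_plain=None,bias=np.array([.0016,.0016])):
    # bias: wrist minus top, estimated on first views
    a,b=pix2w(p,f([ruled_n,plain_n]),.026)[:,:2]+bias
    v=(a-b);
    dirs=[np.array([v[1],-v[0]])/np.linalg.norm(v)]
    for e,s in((extra_ruled,a),(extra_plain,b)):
        if e is not None:
            q=pix2w(p,f([e]),.026)[0,:2]+bias;d=q-s;dirs+= [d/np.linalg.norm(d)]*2
    u=np.mean(dirs,0);u/=np.linalg.norm(u);w=np.array([-u[1],u[0]])
    print("yaws",[round(float(np.degrees(np.arctan2(d[1],d[0]))),1) for d in dirs])
    m=(a+b)/2;n=m+u*.018
    c=m+u*.1
    print("notch",n.round(4),"pin in frame rel notch (x,y) mm",((PIN-n)@u*1e3).round(1),((PIN-n)@w*1e3).round(1),"peg y",((PEG-c)@w).round(4),"x",((PEG-c)@u).round(4))
    return u
E
python3 - <<'E'
from pose import *
print("check initial");fit((178,178),(125,313),(480,292),(432,433))
fit((138,157),(86,297),(348,237),(300,378))
E
```

```text
check initial
yaws [-111.1, -110.7, -110.7, -111.3, -111.3]
notch [0.5495 0.0087] pin in frame rel notch (x,y) mm -49.5 5.1 peg y 0.1043 x -0.0296
yaws [-110.0, -110.9, -110.9, -110.7, -110.7]
notch [0.5609 0.0328] pin in frame rel notch (x,y) mm -22.8 3.2 peg y 0.1017 x -0.0022
```

```bash
python3 -m creep '[[[0.5,0.1,0,0,0,0,0.1],[0.9,0.17,0,0,0,0,0.1],[1.3,0.24,0,0,0,0,0.1],[1.7,0.3,0,0,0,0,0.1],[2.0,0.35,0,0,0,0,0.1],[2.1,0.35,0,0,0,0,0.1]]]'
python3 look.py b
```

```text
time: 6.4
tool_pos: [0.5037, -0.1293, 0.0311]
tool_rot: [-3.137, -0.003, 1.204]
contact_force: [-0.7, -0.7, -1.0]
opening: 0.0503
6.5 [ 0.5036 -0.1294  0.0312] [ 0.3 -0.9  0.5]
```

View pics/topc_b.png

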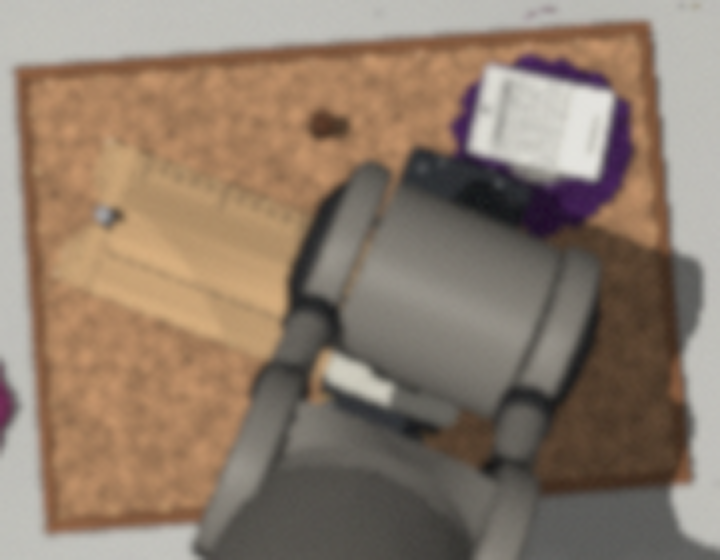

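The pin is now in the slot, with about 3–4 mm to go. I'll creep until the force rises.

```bash
for i in 1; do python3 -m creep '[[[0.15,0,0,0,0,0,0.1],[0.25,0,0,0,0,0,0.1],[0.25,0,0,0,0,0,0.1]]]'; done
```

```text
time: 6.8
tool_pos: [0.5041, -0.1285, 0.0312]
tool_rot: [-3.137, -0.001, 1.204]
contact_force: [-2.7, -8.3, -0.1]
opening: 0.0507
```

```bash
python3 -m creep '[[[0.1,0,0,0,0,0,0.1],[0.15,0,0,0,0,0,0.1],[0.15,0,0,0,0,0,0.1]]]'
```

```text
time: 7.1
tool_pos: [0.5042, -0.1285, 0.0312]
tool_rot: [-3.137, 0.001, 1.204]
contact_force: [-3.3, -9.0, -0.3]
opening: 0.0504
```

```bash
python3 look.py c
python3 - <<'E'
from h import *
im=cv2.imread("pics/top_c.png")[:,:,::-1]
crop(im,205,170,285,240,9,"pics/topz_c.png")
E
```

```text
7.2 [ 0.5042 -0.1285  0.0312] [-3.8 -7.6 -0.5]
```

View pics/topz_c.png

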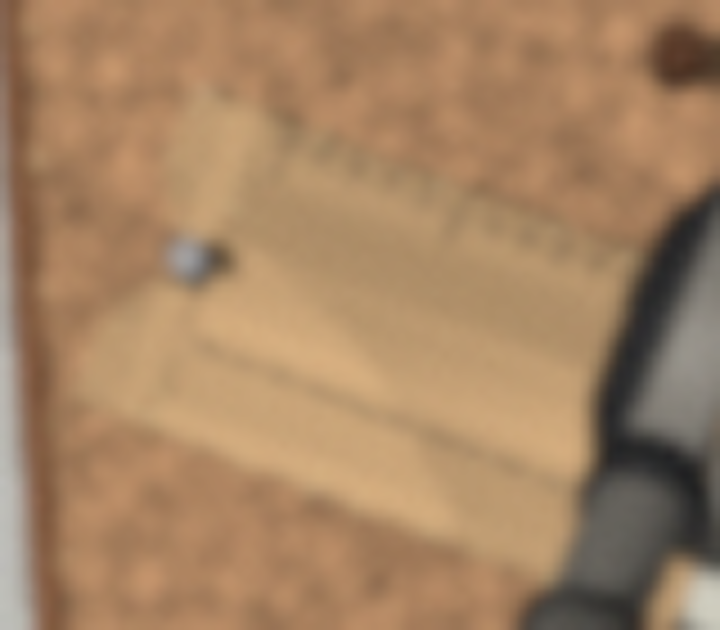

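Run:
```python
from h import *
im=robot.read_camera("scene");crop(im,200,190,330,280,6,"pics/scz_c.png")
```

```text
(no output)
```

View pics/scz_c.png

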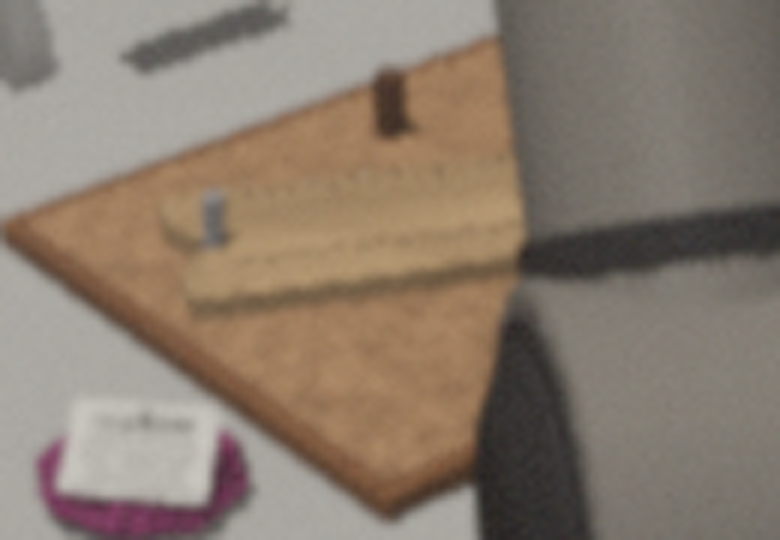

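```bash
python3 -m creep '[[[0.3,0,0,0,0,0,0.1],[0.6,0,0,0,0,0,0.1],[0.6,0,0,0,0,0,0.1]]]'
```

```text
time: 7.55
tool_pos: [0.505, -0.128, 0.0314]
tool_rot: [-3.138, 0.008, 1.206]
contact_force: [-11.6, -27.1, 0.1]
opening: 0.0502
```

The plate is home: force rose to 29 N with under 1 mm of travel. Next I back off, lift and swing the tool round to the plain long edge.

```bash
python3 -m creep '[[[-1,0,0,0,0,0,0.1],[-2,0,0,0,0,0,0.1],[-2,0,-3,0,0,0,0.1],[-2,0,-7,0,0,0,0.1],[-2,0,-7,0,0,0,0.1]]]'
python3 -m creep '[[[2,-2,0,0,0,8,0.1],[4,-4,0,0,0,16,0.1],[6,-6,0,0,0,24,0.1],[8.1,-7.2,0,0,0,32,0.1],[8.1,-7.2,0,0,0,40,0.1],[8.1,-7.2,0,0,0,48,0.1],[8.1,-7.2,0,0,0,56,0.1],[8.1,-7.2,0,0,0,64,0.1]]]'
```

```text
time: 8.05
tool_pos: [0.5011, -0.1473, 0.1061]
tool_rot: [3.136, 0.008, 1.206]
contact_force: [-0.0, 0.4, -0.2]
opening: 0.0503
time: 8.85
tool_pos: [0.4625, -0.0456, 0.1046]
tool_rot: [3.133, -0.001, 0.084]
contact_force: [0.0, -0.3, 0.8]
opening: 0.0505
```

```bash
python3 -m creep '[[[0,0,0,0,0,8.5,0.1],[0,0,0,0,0,17,0.1],[0,0,0,0,0,25.7,0.1],[0,0,0,0,0,25.7,0.1]]]'
python3 look.py d
```

```text
time: 9.25
tool_pos: [0.4623, -0.0453, 0.1042]
tool_rot: [3.135, -0.004, -0.366]
contact_force: [0.1, -0.9, -0.1]
opening: 0.0508
9.35 [ 0.4623 -0.0454  0.1043] [-0.5  0.2  1. ]
```

View pics/topc_d.png

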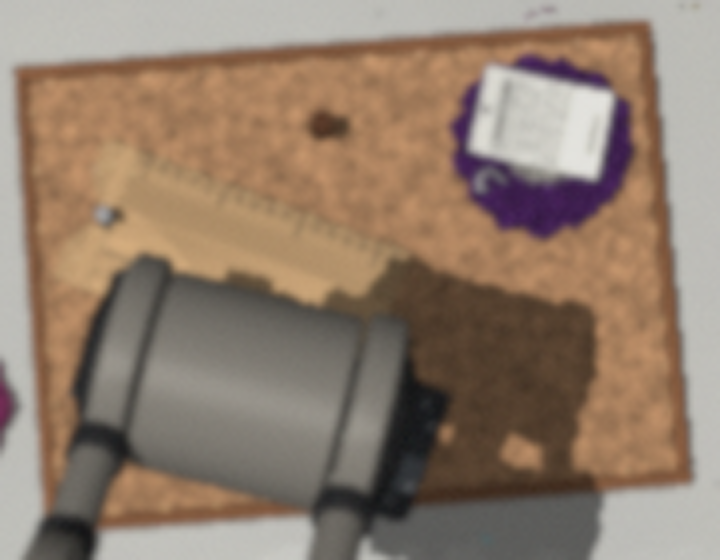

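View pics/wrist_d.png

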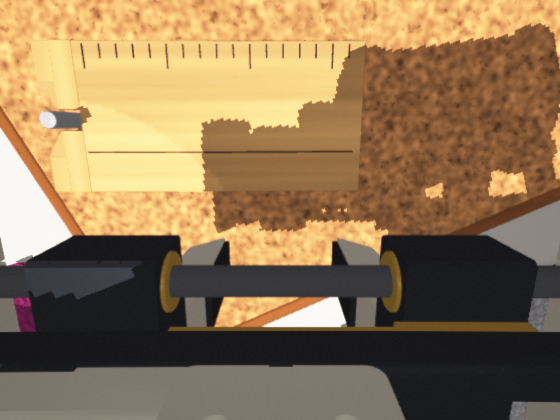

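The wrist view shows the whole plate, with corners at (36,40), (363,41), (358,190) and (53,191), and the pin at the slot bottom near (80,120). I'll check the pose.

```bash
cat > wp.py <<'E'
from h import *
PIN=np.array([.572,.053]);PEG=np.array([.628,-.0777])
def wpose(npz,px):
    P=np.load(npz); g=pix2w(P,px,.026)[:,:2]  # order ruled-notch, ruled-plain, plain-plain, plain-notch
    M=np.array([(-.1,.046),(.1,.046),(.1,-.046),(-.1,-.046)])
    c=g.mean(0);H=(M).T@(g-c);a=np.arctan2(H[0,1]-H[1,0],H[0,0]+H[1,1])
    R=np.array([[np.cos(a),-np.sin(a)],[np.sin(a),np.cos(a)]])
    print("yaw",np.degrees(a).round(2),"c",c.round(4),"resid mm",((g-c-M@R.T)*1e3).round(1).tolist())
    f=lambda q:((np.array(q)-c)@R)
    print("pin",f(PIN).round(4),"peg",f(PEG).round(4),"tcp",f(robot.observe()["tool_pos"][:2]).round(4))
    return c,a
E
python3 - <<'E'
from wp import *
wpose("wrist_d.npz",[(36,40),(363,41),(358,190.5),(53,191.5)])
E
```

```text
yaw -111.07 c [ 0.5419 -0.0244] resid mm [[-1.8, -2.9], [0.7, 1.9], [0.5, -0.5], [0.6, 1.5]]
pin [-0.0831  0.0003] peg [0.0188 0.0995] tcp [ 0.0482 -0.0667]
```

```bash
python3 -m creep '[[[-0.4,0,3,0,0,0,0.1],[-0.4,0,6,0,0,0,0.1],[-0.4,0,7.3,0,0,0,0.1],[-0.4,0,7.3,0,0,0,0.1],[-0.4,0,7.3,0,0,0,0.1]]]'
python3 look.py e
```

```text
time: 9.85
tool_pos: [0.4587, -0.0446, 0.0314]
tool_rot: [3.134, -0.004, -0.359]
contact_force: [0.6, -0.2, 0.2]
opening: 0.0508
9.95 [ 0.4591 -0.0447  0.0319] [ 0.6  0.2 -0.3]
```

View pics/wrist_e.png

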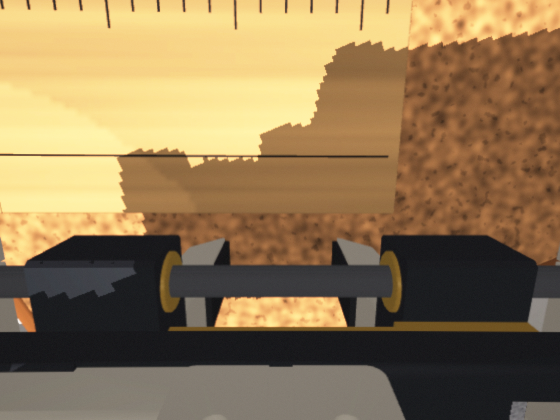

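```bash
python3 -m creep '[[[0.6,0,0.05,0,0,0.4,0.1],[1.2,0,0.05,0,0,0.4,0.1],[1.35,0,0.05,0,0,0.4,0.1],[1.35,0,0.05,0,0,0.4,0.1]]]'
python3 - <<'E'
import numpy as np
def tab(rx,ry,ths):
    for t in ths:
        a=np.radians(t);print(t,"tx",round((rx*np.sin(a)+ry*(np.cos(a)-1))*100,2),"ty",round((rx*(np.cos(a)-1)-ry*np.sin(a))*100,2))
tab(.1307,-.0555,[1.5,3,4.5,6,7.5,9,10])
E
```

```text
time: 10.35
tool_pos: [0.4722, -0.0496, 0.0316]
tool_rot: [3.135, -0.006, -0.367]
contact_force: [-0.5, 0.4, -0.5]
opening: 0.0505
1.5 tx 0.34 ty 0.14
3 tx 0.69 ty 0.27
4.5 tx 1.04 ty 0.4
6 tx 1.4 ty 0.51
7.5 tx 1.75 ty 0.61
9 tx 2.11 ty 0.71
10 tx 2.35 ty 0.77
```

```bash
python3 -m creep '[[[0.34,0.12,0,0,0,-1.5,0.1],[0.69,0.24,0,0,0,-3,0.1],[1.04,0.36,0,0,0,-4.5,0.1],[1.4,0.46,0,0,0,-6,0.1],[1.75,0.56,0,0,0,-7.5,0.1],[2.11,0.65,0,0,0,-9,0.1],[2.35,0.7,0,0,0,-10,0.1],[2.35,0.7,0,0,0,-10,0.1]]]'
python3 look.py f
```

```text
time: 11.15
tool_pos: [0.4923, -0.0648, 0.0319]
tool_rot: [3.134, -0.006, -0.192]
contact_force: [-0.2, -0.7, 0.2]
opening: 0.0503
11.25 [ 0.4921 -0.0646  0.0319] [-0.2 -0.3  0. ]
```

View pics/wrist_f.png

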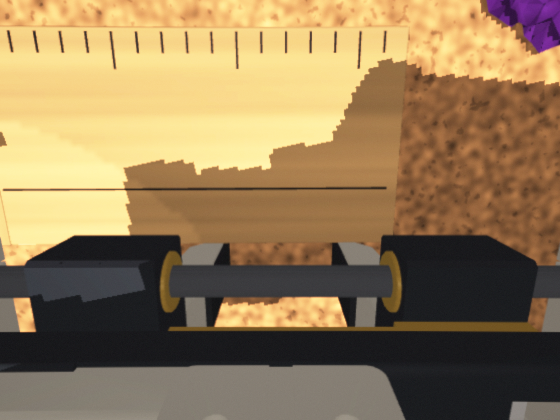

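View pics/topc_f.png

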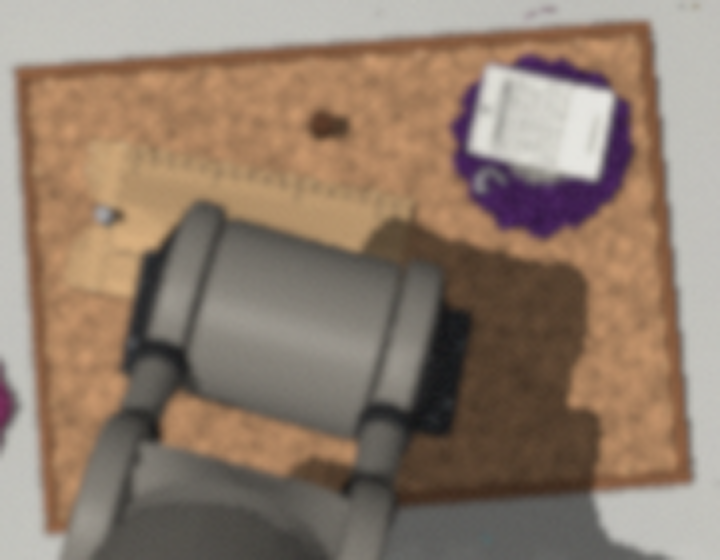

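The plate follows both fingers flush, with its plain-end corners at (408,27) and (396,242). I'll check the notch position.

```bash
cat > chk.py <<'E'
from wp import *
def chk(npz,rp,pp):
    P=np.load(npz);a,b=pix2w(P,[rp,pp],.026)[:,:2];v=(a-b);print("w",np.linalg.norm(v).round(4));v/=np.linalg.norm(v);u=np.array([v[1],-v[0]])
    ps=robot.observe()["tool_rot"][2]
    for nm,psi in(("edge",np.arctan2(v[1],v[0])),("tool",ps)):
        v=np.array([np.cos(psi),np.sin(psi)]);u=np.array([v[1],-v[0]]);m=(a+b)/2;n=m-.182*u;c=m-.1*u
        print(nm,"yaw y",np.degrees(psi).round(2),"pin rel notch mm",((PIN-n)@u*1e3).round(1),((PIN-n)@v*1e3).round(1),"peg",((PEG-c)@u).round(4),((PEG-c)@v).round(4))
E
python3 - <<'E'
from chk import *
chk("wrist_f.npz",(408,27),(396,242))
E
```

```text
w 0.0915
edge yaw y -9.27 pin rel notch mm -1.2 5.0 peg 0.0367 0.0813
tool yaw y -11.03 pin rel notch mm -1.3 -0.7 peg 0.0343 0.0793
```

```bash
python3 -m creep '[[[0.34,0.12,0,0,0,-1.5,0.1],[0.69,0.24,0,0,0,-3,0.1],[1.04,0.36,0,0,0,-4.5,0.1],[1.4,0.46,0,0,0,-6,0.1],[1.75,0.56,0,0,0,-7.5,0.1],[1.75,0.56,0,0,0,-7.5,0.1]]]'
python3 look.py g
```

```text
time: 11.85
tool_pos: [0.5089, -0.0738, 0.0322]
tool_rot: [3.133, -0.006, -0.061]
contact_force: [0.2, -0.1, -0.0]
opening: 0.0503
11.95 [ 0.5086 -0.0735  0.0322] [0.1 0.6 0.7]
```

View pics/wrist_g.png

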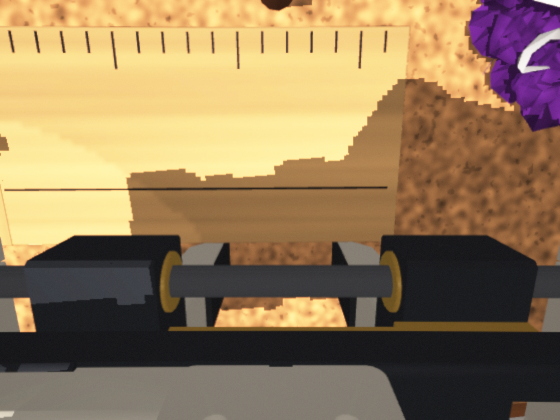

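View pics/topc_g.png

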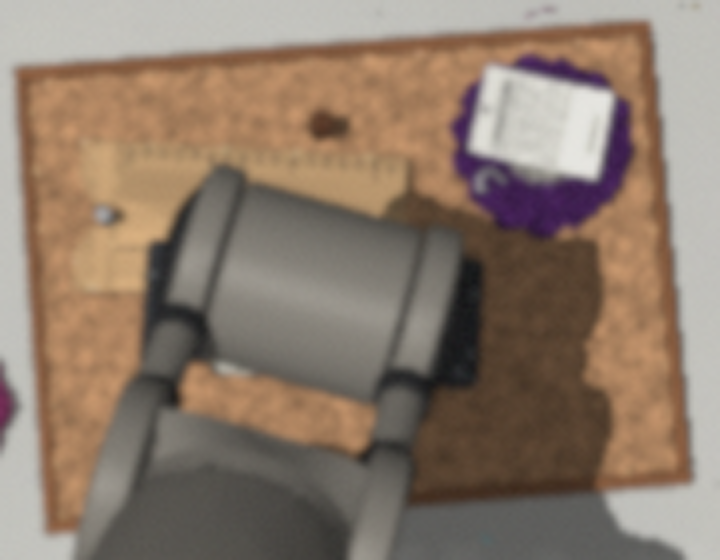

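Run:
```python
from chk import *
chk("wrist_g.npz",(408,27),(396,242))
```

```text
w 0.0916
edge yaw y -1.75 pin rel notch mm -0.8 4.4 peg 0.0461 0.0644
tool yaw y -3.55 pin rel notch mm -0.8 -1.3 peg 0.0442 0.0627
```

The plate is mid-window: notch about 1.5 mm off the pin, gap about 9 mm. About 4° of swing remains.

```bash
python3 -m creep '[[[0.23,0.08,0,0,0,-1,0.1],[0.46,0.16,0,0,0,-2,0.1],[0.69,0.25,0,0,0,-3,0.1],[0.69,0.25,0,0,0,-3,0.1]]]'
```

```text
time: 12.35
tool_pos: [0.5156, -0.0766, 0.0322]
tool_rot: [3.133, -0.005, -0.009]
contact_force: [-0.1, -0.4, -1.0]
opening: 0.0502
```

```bash
python3 -m creep '[[[0.12,0.04,0,0,0,-0.5,0.1],[0.24,0.08,0,0,0,-1,0.1],[0.24,0.08,0,0,0,-1,0.1]]]'
```

```text
time: 12.65
tool_pos: [0.5172, -0.0773, 0.0321]
tool_rot: [3.133, -0.003, 0.009]
contact_force: [-4.3, 0.7, 3.7]
opening: 0.0504
```

Force is rising, so this is contact with the peg. I'll push a little more, then look.

```bash
python3 -m creep '[[[0.1,0,0,0,0,0,0.1],[0.2,0,0,0,0,0,0.1],[0.2,0,0,0,0,0,0.1]]]'; python3 look.py i
```

```text
time: 12.95
tool_pos: [0.5173, -0.0772, 0.0321]
tool_rot: [3.134, 0.001, 0.009]
contact_force: [-9.3, -0.8, 5.7]
opening: 0.0504
13.05 [ 0.5173 -0.0772  0.032 ] [-8.9 -1.5  6.2]
```

View pics/wrist_i.png

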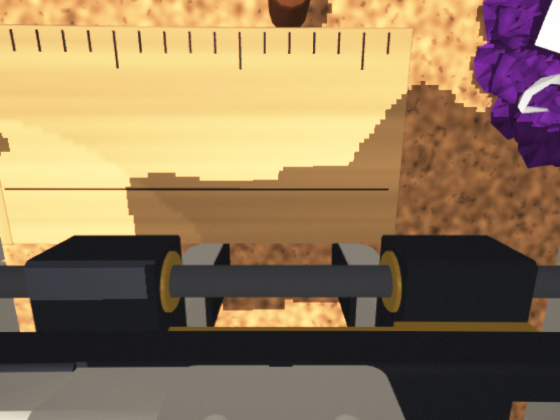

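View pics/topc_i.png

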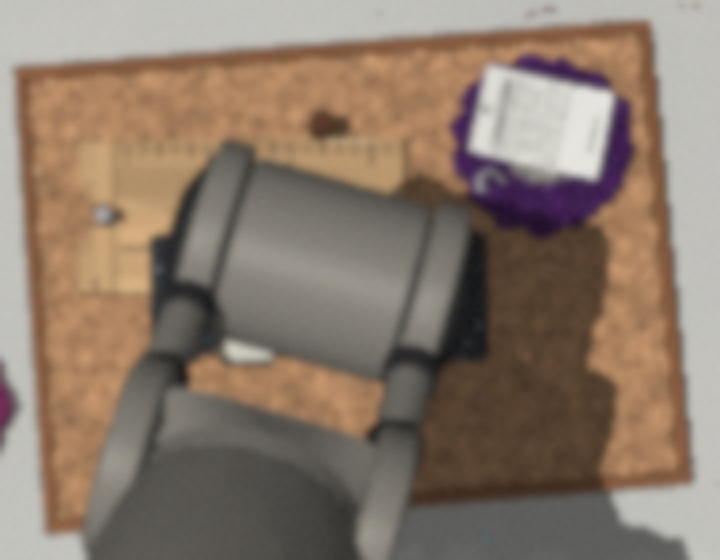

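The ruled edge meets the peg at (289,25). I'll back straight off, lift and check from above.

```bash
python3 -m creep '[[[-0.5,0,0,0,0,0,0.1],[-1.5,0,0,0,0,0,0.1],[-2.5,0,0,0,0,0,0.1],[-3,0,-4,0,0,0,0.1],[-3,0,-9,0,0,0,0.1],[-3,0,-14,0,0,0,0.1],[-3,0,-16,0,0,0,0.1],[-3,0,-16,0,0,0,0.1]]]'; python3 look.py j
```

```text
time: 13.85
tool_pos: [0.4889, -0.0767, 0.1956]
tool_rot: [3.131, -0.007, 0.009]
contact_force: [0.3, 0.3, -0.7]
opening: 0.0502
13.95 [ 0.4869 -0.0761  0.1917] [-0.2  0.3 -0. ]
```

View pics/wrist_j.png

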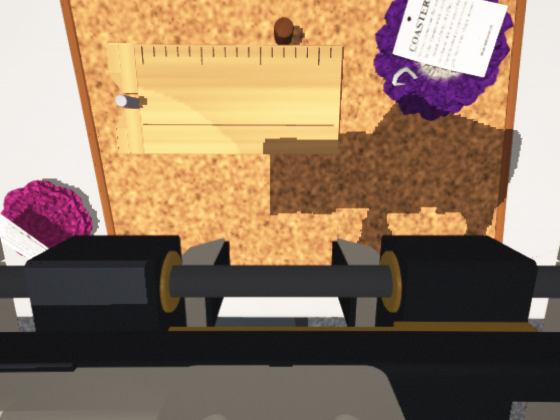

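View pics/topc_j.png

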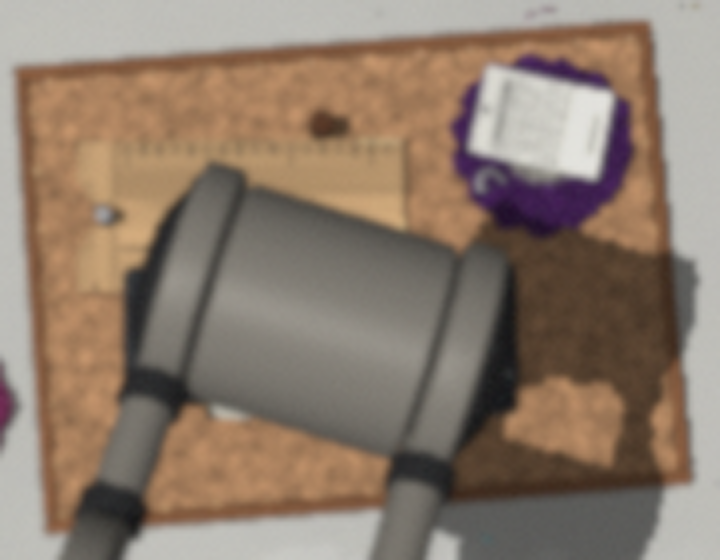

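```bash
python3 look.py k
python3 - <<'E'
from h import *
im=cv2.imread("pics/wrist_k.png")[:,:,::-1];crop(im,90,0,350,170,3,"pics/wk.png")
E
```

```text
14.05 [ 0.4864 -0.0759  0.1905] [-0.5 -0.1 -0.1]
```

View pics/wk.png

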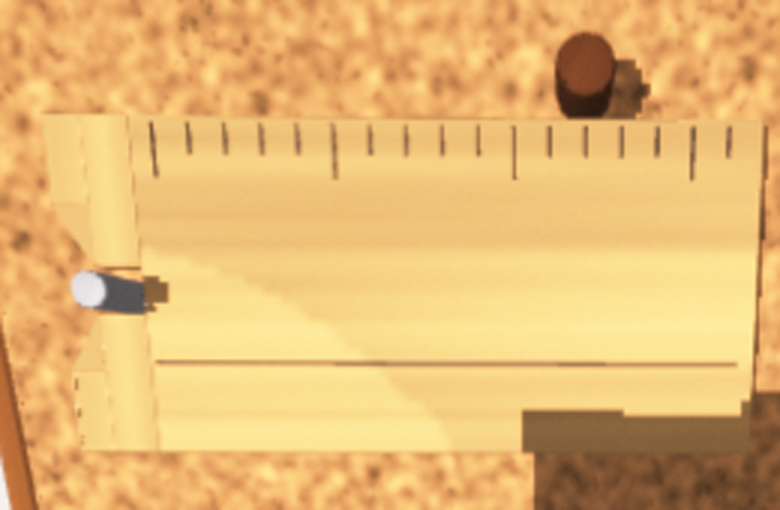

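Run:
```python
from wp import *
f=lambda l:(np.array(l)+.5)/3-.5+np.array([90,0])
wpose("wrist_k.npz",f([(46,114),(767,125),(749,451),(83,450)]))
P=np.load("wrist_k.npz");print("pin",pix2w(P,f([(89,288)]),.05)[0].round(4),"peg",pix2w(P,f([(585,62)]),.048)[0].round(4))
p=robot.camera_params("top")
for l in("scrubby_rose","coasters_plum","scrubby_teal"):
    r=robot.look_for("top",l);R=np.array(p["R"]);t=np.array(p["t"])
    print(l,[(np.round(R.T@(np.array(d["centre"])-t),3).tolist(),round(d["score"],2)) for d in r[:1]])
print(robot.observe()["qvel"].round(3))
```

```text
yaw -89.88 c [ 0.5731 -0.0304] resid mm [[-0.5, -0.6], [-1.1, 0.2], [1.3, 0.6], [0.3, -0.2]]
pin [-0.0834 -0.0009] peg [0.0475 0.0548] tcp [ 0.0454 -0.0868]
pin [0.5714 0.052  0.05  ] peg [ 0.6276 -0.0788  0.048 ]
scrubby_rose [([0.455, 0.152, 0.017], 0.59)]
coasters_plum [([0.613, -0.21, 0.029], 0.75)]
scrubby_teal [([0.63, -0.396, 0.016], 0.8)]
[ 0.002 -0.004 -0.008 -0.     0.003  0.001]
```

Pin offset is about 1–2 mm, peg y is about 54.5 mm, and the bystanders haven't moved. I'm handing in.

Run:
```python
from cell import robot
print(robot.hand_in())
```

```text
the job is handed in; nothing more can be done
None
```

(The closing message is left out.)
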